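Load the punching pad under the guide bridge and lock it in

ROBOT

A 6-joint arm with a two-finger parallel gripper is mounted at the origin on the work surface; the furniture and walls round the work are solid. World frame = base frame: x ahead of the robot, y to its left, z up, the work surface at z = 0. Lengths are in m, angles in rad, forces in N, time in s.
With the tool pointing down it reaches from about 0.3 to 0.775 m from the base axis. Payload 14.6 kg.
Tool frame: the origin (TCP) lies midway between the tips of the shut fingers; the grasp point (between the pads) lies 19 mm behind it (tcp_to_grasp is the distance from the TCP to the grasp point, in m); z points along the fingers, y is the line along which they close (so a half turn about z gives the same grasp; the last joint's range is limited). The gripper opens to 94 mm and grips with 3 to 60 N. Pads are 16 mm wide; open, the fingers measure 119 mm over their backs; the gripper's body (75 mm by 177 mm) begins 78 mm behind the grasp point.
Start: joints at [1.086, 0.3, 1.521, -0, 1.321, -0.067], TCP at [0.223, 0.503, 0.183] pointing down, gripper open.
Joint ranges: [-3.03, 3.03], [-0.79, 2.21], [0.23, 2.52], [-1.04, 4.18], [0, 3.07], [-2.55, 2.55]. Speed limits (rad/s): [2.22, 2.22, 2.57, 3.14, 3.14, 3.14].

INTERFACE

Orientations are given as [roll, pitch, yaw] about the fixed x, y, z axes, in that order (R = Rz(yaw) Ry(pitch) Rx(roll)).
In Python, from cell import * gives the robot as it stands. Calls block until the motion is done:
- move_pose(position, orientation): joint-space move of the TCP to a pose.
- move_straight(position, feed=0.15, frame=None): straight line of the TCP; frame=None keeps the orientation; feed is the mean speed in m/s.
- movej(angles): joint-space move.
- open_jaws() and clamp(f_grip=None): open the fingers fully, or close them until they stop; f_grip is the grip in N (None keeps the last).
- hold(seconds).
- solve_ik(position, orientation): joint angles nearest the present ones, or None.
- state(): the state.
- camera(name): name is "side" or "top" or "wrist"; returns a dict with "frame" (420x560x3 uint8, blue, green, red), "mtx" (3x3 intrinsics, pixels), "dist" ([k1, k2, p1, p2, k3] as OpenCV has them; the pictures are not rectified), "xyz" and "rotation" of the camera in the world; the wrist camera has in their place "T_tool_cam" (4x4, takes a point from camera to tool coordinates, whose origin is the TCP and whose axes are the flange's). Camera axes: x right, y down, z forward; pixel columns grow to the right and rows downward; lengths in m; the calibration is good to about 2 mm. A picture is of the moment at which its call begins: read the wrist's pose just before it. There is no depth.
A pose or a line that the arm cannot do raises IKError and nothing moves.
- close_job(): hands the job in; it is judged then, once.
The state is a dict: "t": time; "joints": joint angles; "joint_vel": joint speeds; "joint_torque": joint torques, N m; "ee_pos": TCP position; "tcp_rot": TCP orientation; "force": force on the tool from outside, world axes, zero at the start; "torque": the same for the moment, N m; "opening": opening from 0.0 (shut) to 1.0 (fully open); "gripper_force": force on a finger pad.
Only numpy, scipy, OpenCV 4.12 (cv2) and the standard library are available. Lean on these libraries where they do the work, as an engineer would, in place of code of your own. Each camera call takes 0.05 s, during which the arm holds its last target. There are 200 camera calls.

TASK

Slide the white punching pad, blank end first, flat along the jig's base board and under its low bridge, until it is fully home against the back stop; then swing the red stop fully across behind the pad's tail so that it cannot creep back out under the hammer. Only push with the fingertips: do not lift or tip the pad, and leave the tools and other things round the jig where they are.

Things in the scene. Friction and masses are not known exactly. Their poses are not given: they have to be found in the camera images.
- jig: Aluminium punching jig on a 15 mm plywood base board, fixed. Origin: on the TABLE (board top at z = 15 mm) under the channel's centre line, where the pad's tail edge lies once home. +x: feeding direction, into the jig; mouth faces -x; +y left of that. Channel 115 mm wide (y -57.5 to 57.5). Board: x -330 to 205, y -112 to 112 mm, bare outside the mouth (x below 0). Heights below are above the board.
- pad: Loose white plastic slab, 170 (x) x 110 (y) x 16 mm, about 0.35 kg, flat on the board. Origin: centre of its underside. +x points to its leading edge (85 mm off), the end nearer the pale green disc; tail edge at x = -85 mm. It starts on the board outside the mouth, askew, +x roughly along the jig's +x. Home: origin at x = 85, y = 0 mm of the jig, x axes parallel.
- blank (a point): Centre of the top of the pale green disc blank (72 mm across, fixed in the pad, 2 mm proud, top 18 mm above the board); 25 mm ahead of the pad's origin along the pad's +x.
- guide_hole (a point): Middle of the three guide holes, at the bridge's underside: x = 110, y = 0 mm of the jig, 22 mm above the board; right over the blank when the pad is home. The bridge plate spans the channel from x = 80 to 140 mm, its collars reach up to 36 mm. Rails 22 mm high and 30 mm wide carry it at both sides, x = 80 to 192 mm.
- back_stop (a point): Middle of the back stop: the plane of its two brass buffers (35 mm either side), 9 mm above the board, x = 170, y = 0 mm of the jig. The pad's leading edge rests on them when home. Lead-ins at the mouth: on -y a 16 mm high flare from x = 80 back to 42 mm; on +y a 16 mm high straight fence, x = 2 to 82 mm, up to the foot of the swing stop.
- swing_stop (a joint): Red flat bar, 14 mm wide, 5 to 17 mm above the board, reaching 71 mm from its upright pivot. 0: points out of the mouth (jig's -x) beside the pad's path; negative: swung outward, clear; 1.57 (hard limit): across the channel, pointing to the jig's -y, 1.5 mm behind the home pad's tail. Grows counter-clockwise from above. Light friction (about 1.5 N at mid-bar); stays where left.
- stop_pivot (a point): Axis of the swing stop at mid-height of its bar (11 mm above the board): x = -8.5, y = 70 mm of the jig. Its screw head tops out at 22 mm; its foot plate, 4 mm high, covers x = -25 to 35, y = 61 to 95 mm. The bar cannot close while the pad is short of home: it meets the pad's tail.
- stop_tip (a point): Point on the middle line of the swing stop's bar, 60 mm from the pivot, at mid-height of the bar (11 mm above the board).
- hammer: Ball-pein hammer, 308 mm long, lying on the green cutting mat on the right. Origin under its centre. Leave it alone.
- punch_large: Steel drive punch, 105 mm long, 21 mm thick, lying on the table to the right of the jig's closed end. Leave it alone.
- punch_small: Steel drive punch, 95 mm long, 15 mm thick, lying beside the large one. Leave it alone.
- disc_pile: Pile of pale green discs, 72 mm across, 41 mm high, on the table at the front left, beside the robot. Leave it alone.
- blue_cap: Blue ribbed screw cap, 72 mm across, 20 mm high, on the left of the table. Leave it alone.
- orange_spool: Orange thread spool standing on the left of the table, about 46 mm across and 62 mm high. Leave it alone.
- done_pile: Lower pile of pale green discs, 72 mm across, 34 mm high, on the table to the right of the jig's closed end. Leave it alone.

How it is judged:
On the way, in this order (a step that is already met when the one before it is completed fails the run):
1. the pad's leading end is under the bridge (x of pad in the frame of jig above 0.055 m and height (world z) of pad below 0.021 m), for 0.1 s.
2. the swing stop is closed behind the pad (value of joint swing_stop above 1.45 rad), for 0.1 s.
At the end, for the whole second after the job is handed in: The pad lies flat on the board and at rest in the jig, home against the back stop (within 4 mm) with its blank under the middle guide hole (within 5 mm), and the swing stop is across behind it (at least 1.45 of 1.57 rad) (horizontal distance between blank and guide_hole below 0.005 m and angle between the x axis of pad and the x axis of jig, either way round below 0.06 rad and x of pad in the frame of jig above 0.081 m and height (world z) of pad below 0.018 m and angle between pad's own z axis and vertical below 0.03 rad and value of joint swing_stop above 1.45 rad and linear speed of pad below 0.01 m/s); the robot touches nothing.
It fails at once if the pad is lifted off the board (more than 8 mm) (height (world z) of pad above 0.023 m).
It fails at once if the pad is tipped (more than 0.1 rad) (angle between pad's own z axis and vertical above 0.1 rad).
It fails at once if a tool or other bystander is moved by more than 20 mm (distance of any of hammer, punch_large, punch_small, disc_pile, blue_cap, orange_spool, done_pile from where it was at the start of the episode above 0.02 m).
It also fails if it takes over 67 s, if anything falls off the work surface, if the arm or the gripper's body presses on something with over 40 N, if the wrist force passes 120 N, or if a joint passes its speed limit or range.

## Working session

There is one attempt and no reset: what is moved stays moved. The work goes in short steps, each a Python script; the robot and the scene stay as the last script left them, time stands still between calls to the robot, and variables do not carry over. Pictures are saved under pics/ and viewed, at most 10 in all, crops included, and the job is handed in when it is done.

```bash
mkdir -p pics
cat > h.py <<'E'
from cell import *
import numpy as np, cv2
def ray(c,uv):
    p=cv2.undistortPoints(np.array([[uv]],float),np.array(c["mtx"]),np.array(c["dist"]))[0,0]
    return np.array(c["xyz"]),np.array(c["rotation"]).reshape(3,3)@np.array([p[0],p[1],1.])
def at(c,uv,z):
    o,d=ray(c,uv); return o+d*(z-o[2])/d[2]
E
python3 - <<'E'
from h import *
import pickle
for n in("top","side"):
    c=camera(n); pickle.dump(c,open(n+".pkl","wb")); cv2.imwrite(f"pics/{n}0.png",cv2.resize(c["frame"],(800,600),interpolation=cv2.INTER_CUBIC)); print(n,c["xyz"],c["rotation"])
print(state())
E
```

```text
top [ 0.19331447 -0.02190564  1.28109171] [-2.93530647e+00  1.09580321e-03 -1.59737090e+00]
side [0.45377762 1.35192026 0.83829151] [-2.0743661   0.00772269  3.13285566]
{'t': 0.1, 'joints': array([ 1.08639204e+00,  3.00423801e-01,  1.52150494e+00, -3.82841888e-05,
        1.32063659e+00, -6.65788470e-02]), 'joint_vel': array([ 0.0002117 , -0.00166625, -0.00195923, -0.00024093, -0.00221553,
        0.00018631]), 'joint_torque': array([ 1.97984897e-03, -5.32648802e+01, -3.53281760e+01,  7.09758047e-02,
        2.35779444e-02, -5.18632373e-05]), 'ee_pos': array([0.22306756, 0.50247528, 0.18234448]), 'tcp_rot': array([-3.14061967e+00, -2.77103951e-05,  2.72377670e+00]), 'force': array([ 0.36387776,  0.04586832, -0.2597436 ]), 'torque': array([ 0.00426519, -0.03861815,  0.03993736]), 'gripper_force': 0.0, 'opening': 0.9993403954701511}
```

View pics/top0.png

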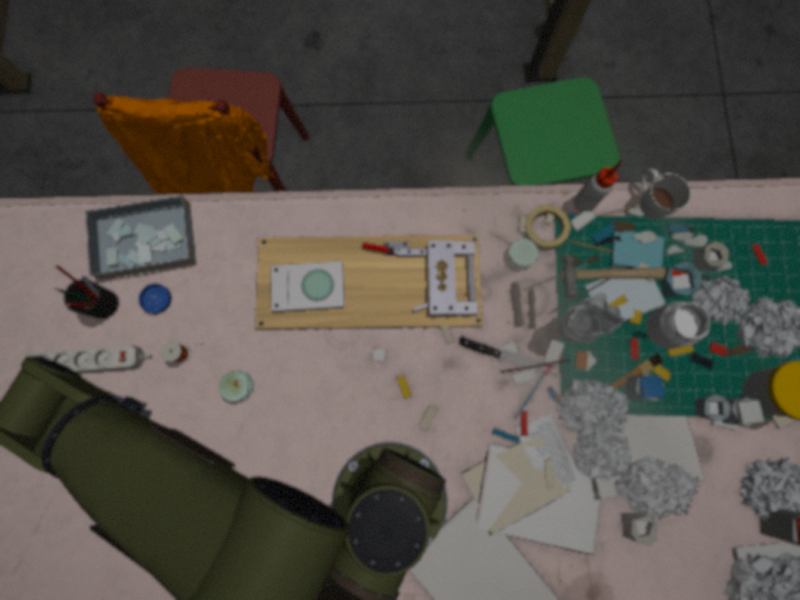

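View pics/side0.png

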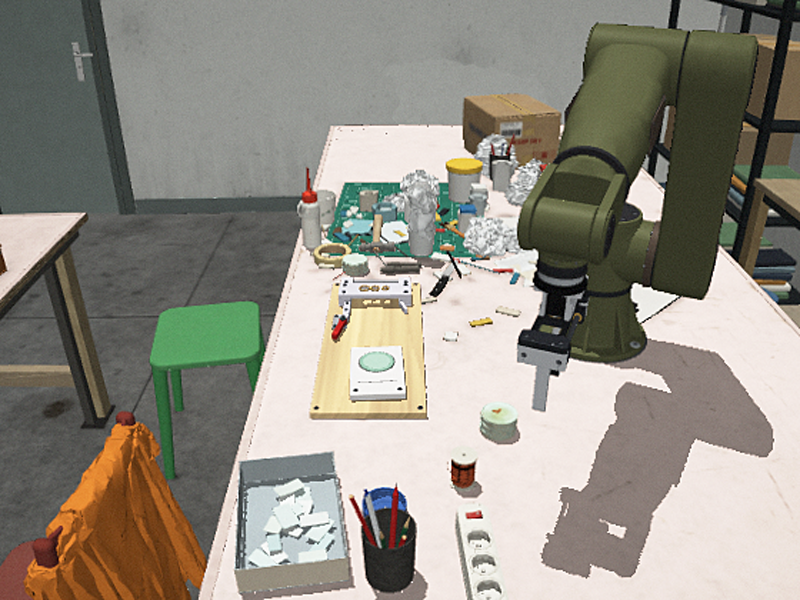

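The top view shows the jig board from (256,238) to (481,328), the pad near (308,287), the blank at (317,285) and the red bar around (378,247). I'll enlarge that area.

Run:
```python
import pickle,cv2
c=pickle.load(open("top.pkl","rb"))
f=c["frame"][158:238,172:348]  # x172..348,y158..238
cv2.imwrite("pics/topc.png",cv2.resize(f,None,fx=4.5,fy=4.5,interpolation=cv2.INTER_CUBIC))
```

```text
(no output)
```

View pics/topc.png

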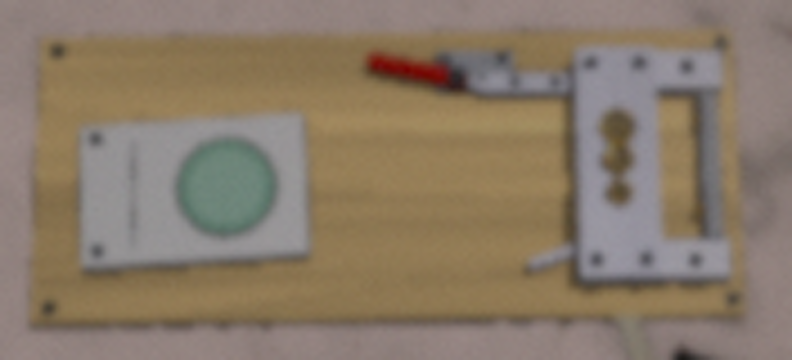

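The crop shows the board corners at (41,37), (738,36), (745,318) and (30,325). The pad top corners are at (80,128), (303,113), (308,256) and (82,270), the blank is at (226,187), and the bar runs from its pivot (456,77) to its tip (370,62).

```bash
sed -i '1i from scipy.spatial.transform import Rotation as Ro' h.py
sed -i 's/np.array(c\["rotation"\]).reshape(3,3)@/Ro.from_euler("xyz",c["rotation"]).as_matrix()@/' h.py
python3 - <<'E'
from h import *
import pickle
c=pickle.load(open("top.pkl","rb"))
g=lambda p,z:at(c,((p[0]+.5)/4.5-.5+172,(p[1]+.5)/4.5-.5+158),z)[:2]
B=np.array([g(p,.015) for p in[(41,37),(738,36),(745,318),(30,325)]])
J=np.array([(-.33,.112),(.205,.112),(.205,-.112),(-.33,-.112)])
def fit(J,B):
    a=J-J.mean(0);b=B-B.mean(0)
    th=np.arctan2((a[:,0]*b[:,1]-a[:,1]*b[:,0]).sum(),(a*b).sum())
    R=np.array([[np.cos(th),-np.sin(th)],[np.sin(th),np.cos(th)]]);t=B.mean(0)-R@J.mean(0)
    print(th,t,"resid mm",((J@R.T+t-B)*1e3).round(1).tolist());return th,R,t
th,R,t=fit(J,B)
toj=lambda w:((w-t)@R*1e3).round(1)
P=np.array([g(p,.031) for p in[(80,128),(303,113),(308,256),(82,270)]])
tp,Rp,pp=fit(np.array([(-.085,.055),(.085,.055),(.085,-.055),(-.085,-.055)]),P)
print("pad yaw rel",tp-th,"pos",toj(pp))
for n,p,z in[("blank",(226,187),.033),("pivot",(456,77),.037),("tip",(370,62),.032),("hole",(617,157),.05)]: print(n,toj(g(p,z)))
np.savez("jig.npz",th=th,t=t)
# reach
q=lambda x,y:t+R@np.array([x,y])/1e3
for x,y in[(-250,0),(-20,0),(-75,110),(-10,20)]: print(x,y,q(x,y),np.linalg.norm(q(x,y)))
E
```

```text
-1.5921200901406323 [ 0.49697588 -0.02403682] resid mm [[0.2, -0.4], [2.4, 0.6], [-2.5, -2.0], [-0.1, 1.8]]
-1.5337316322879482 [0.48718029 0.18336667] resid mm [[0.9, 1.6], [-0.0, -0.9], [-0.3, -1.9], [-0.5, 1.2]]
pad yaw rel 0.058388457852684095 pos [-207.1  -14.2]
blank [-182.6  -11.7]
pivot [-11.1  71.4]
tip [-76.2  85.1]
hole [107.6   5.5]
-250 0 [0.50230641 0.22590635] 0.550768019324216
-20 0 [ 0.49740232 -0.00404136] 0.49741873748550675
-75 110 [0.60855003 0.0486007 ] 0.6104876468648806
-10 20 [ 0.51718455 -0.01446553] 0.5173868107807904
```

```bash
cat >> h.py <<'E'
try:
    _d=np.load("jig.npz"); th=float(_d["th"]); t=_d["t"]; R=np.array([[np.cos(th),-np.sin(th)],[np.sin(th),np.cos(th)]])
except Exception: pass
def J(x,y,z):  # jig mm, z above board mm -> world
    return np.r_[t+R@np.array([x,y])/1e3,.015+z/1e3]
def toj(w): return ((np.asarray(w)[:2]-t)@R*1e3).round(1)
ALONG=[np.pi,0,th+np.pi/2]   # fingers spread along jig x
ACROSS=[np.pi,0,th]          # fingers spread along jig y
def wrist():
    s=state(); c=camera("wrist")
    T=np.eye(4);T[:3,:3]=Ro.from_euler("xyz",s["tcp_rot"]).as_matrix();T[:3,3]=s["ee_pos"]
    T=T@np.array(c["T_tool_cam"]); c["xyz"]=T[:3,3];c["rotation"]=Ro.from_matrix(T[:3,:3]).as_euler("xyz"); return c
E
python3 - <<'E'
from h import *
import pickle
for o in(ALONG,ACROSS):
  for k in(0,np.pi):
    for x in(-300,-100,0):
      q=solve_ik(J(x,0,30),[o[0],0,o[2]+k]); print(k,x,None if q is None else np.round(q,2))
print(camera("wrist")["T_tool_cam"])
move_pose(J(-60,0,260),ALONG)
c=wrist(); pickle.dump(c,open("w1.pkl","wb")); cv2.imwrite("pics/w1.png",cv2.resize(c["frame"],(800,600),interpolation=cv2.INTER_CUBIC)); print(state()["t"])
E
```

```text
0 -300 [ 0.44  0.5   1.58 -0.    1.06  2.03]
0 -100 [ 0.08  0.37  1.79 -0.    0.99  1.67]
0 0 [-0.12  0.35  1.81 -0.    0.99  1.47]
3.141592653589793 -300 [ 0.44  0.5   1.58  0.    1.06 -1.11]
3.141592653589793 -100 [ 0.08  0.37  1.79  0.    0.99 -1.47]
3.141592653589793 0 [-0.12  0.35  1.81  0.    0.99 -1.67]
0 -300 None
0 -100 None
0 0 None
3.141592653589793 -300 [ 0.44  0.5   1.58 -0.    1.06  0.46]
3.141592653589793 -100 [ 0.08  0.37  1.79 -0.    0.99  0.1 ]
3.141592653589793 0 [-0.12  0.35  1.81 -0.    0.99 -0.1 ]
[[-1.68167328e-04 -9.66744135e-01 -2.55745479e-01  7.43438754e-02]
 [ 9.99999959e-01 -2.21393242e-04  1.79331802e-04 -7.28020108e-05]
 [-2.29988289e-04 -2.55745438e-01  9.66744133e-01 -2.01277714e-01]
 [ 0.00000000e+00  0.00000000e+00  0.00000000e+00  1.00000000e+00]]
2.1833
```

View pics/w1.png

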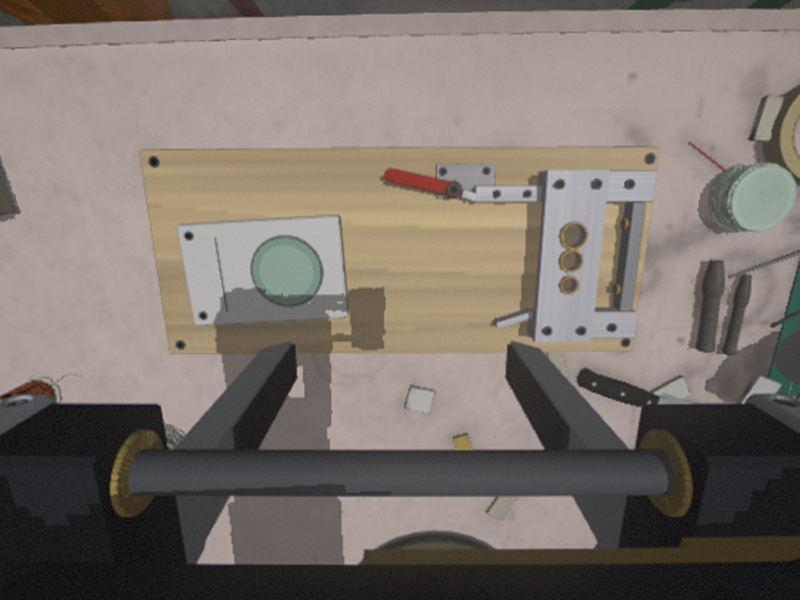

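The wrist view shows the board corners at (141,150), (659,147), (632,350) and (170,353). The pad corners are at (178,226), (339,215), (347,317) and (194,325), the pivot is at (454,189), the bar tip at (387,175), and the middle collar at (571,260).

Run:
```python
from h import *
import pickle
c=pickle.load(open("w1.pkl","rb"))
g=lambda p,z:at(c,((p[0]+.5)*.7-.5,(p[1]+.5)*.7-.5),z)[:2]
def fit(J,B):
    J=np.array(J);a=J-J.mean(0);b=B-B.mean(0)
    th=np.arctan2((a[:,0]*b[:,1]-a[:,1]*b[:,0]).sum(),(a*b).sum())
    R=np.array([[np.cos(th),-np.sin(th)],[np.sin(th),np.cos(th)]]);t=B.mean(0)-R@J.mean(0)
    print(th,t,"resid mm",((J@R.T+t-B)*1e3).round(1).tolist());return th,R,t
F=[((141,150),.015,(-.33,.112)),((659,147),.015,(.205,.112)),((632,350),.015,(.205,-.112)),((170,353),.015,(-.33,-.112)),((454,189),.037,(-.0085,.07)),((571,260),.051,(.11,0))]
th,R,t=fit([f[2] for f in F],np.array([g(f[0],f[1]) for f in F]))
np.savez("jig.npz",th=th,t=t)
tj=lambda w:((w-t)@R*1e3).round(1)
P=np.array([g(p,.031) for p in[(178,226),(339,215),(347,317),(194,325)]])
tp,Rp,pp=fit([(-.085,.055),(.085,.055),(.085,-.055),(-.085,-.055)],P)
print("pad yaw",tp-th,tj(pp),"blank",tj(g((287,270),.033)),"tip",tj(g((387,175),.032)))
```

```text
-1.5845438455516052 [ 0.50158248 -0.02493168] resid mm [[1.3, 3.5], [1.6, -2.5], [-1.8, -1.5], [-1.2, 1.8], [0.5, 0.0], [-0.4, -1.4]]
-1.5374386519798813 [0.49033895 0.18083549] resid mm [[2.0, 2.6], [0.3, -0.9], [-1.3, -2.0], [-1.0, 0.2]]
pad yaw 0.047105193571723936 [-205.6  -14.1] blank [-180.8  -11.4] tip [-74.7  83.3]
```

Run:
```python
from h import *
import pickle
move_pose(J(-206,-97,60),ALONG)
move_straight(J(-206,-97,6),feed=.1)
f0=state()["force"]
move_straight(J(-206,-63.5,6),feed=.04)
print((state()["force"]-f0)@np.c_[np.r_[R[:,0],0],np.r_[R[:,1],0],[0,0,1]])
move_straight(J(-206,-85,6),feed=.1)
move_straight(J(-206,-85,60),feed=.15)
move_pose(J(-200,-20,260),ALONG)
c=wrist(); pickle.dump(c,open("w2.pkl","wb")); cv2.imwrite("pics/w2.png",cv2.resize(c["frame"],(800,600),interpolation=cv2.INTER_CUBIC)); print(state()["t"])
```

```text
[-0.21906743  0.60729215  0.43640155]
6.675
```

View pics/w2.png

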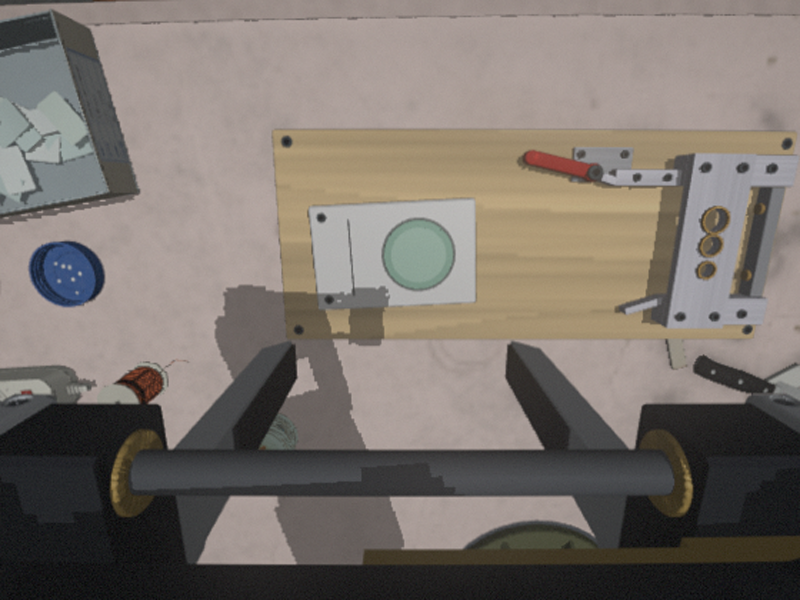

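The pad's corners are now at (310,206), (474,198), (476,301) and (319,308), so it still looks slightly yawed.

Run:
```python
from h import *
import pickle
c=pickle.load(open("w2.pkl","rb"))
g=lambda p,z:toj(at(c,((p[0]+.5)*.7-.5,(p[1]+.5)*.7-.5),z))
for n,p,z in[("TL",(310,206),.031),("TR",(474,198),.031),("BR",(476,301),.031),("BL",(319,308),.031),("blank",(418,254),.033),("bTL",(273,129),.015),("bBL",(289,338),.015),("bTR",(798,130),.015),("piv",(594,172),.037),("hole",(711,245),.051),("tip",(526,158),.032)]: print(n,g(p,z))
```

```text
TL [-291.3   36.2]
TR [-126.5   44. ]
BR [-119.7  -62.8]
BL [-287.5  -70.5]
blank [-182.1  -12.1]
bTL [-327.7  111.1]
bBL [-326.4 -110.3]
bTR [202.9 112.3]
piv [-11.   69.2]
hole [107.9  -0. ]
tip [-77.3  82.3]
```

Run:
```python
from h import *
import pickle
move_pose(J(-206,-97,60),ALONG)
move_straight(J(-206,-97,6),feed=.1)
s=state();print(toj(s["ee_pos"]),s["ee_pos"],s["tcp_rot"],ALONG,s["opening"],s["t"])
c=wrist(); cv2.imwrite("pics/w3.png",c["frame"])
f0=state()["force"]
for y in(-80,-72,-63):
    move_straight(J(-206,y,6),feed=.08); s=state(); print(toj(s["ee_pos"]),s["ee_pos"][2],s["force"]-f0)
c=wrist(); cv2.imwrite("pics/w4.png",np.hstack([cv2.imread("pics/w3.png"),c["frame"]])[:,:,:][::1]); 
i=cv2.imread("pics/w4.png"); cv2.imwrite("pics/w4.png",cv2.resize(i,(800,300),interpolation=cv2.INTER_AREA))
pickle.dump(c,open("w4.pkl","wb"))
```

```text
[-206.1  -96.5] [0.40792297 0.18250696 0.0215504 ] [-3.14129072e+00 -8.02876492e-04 -1.38472776e-02] [3.141592653589793, 0, -0.013747518756708654] 0.9987788560798951 8.2333
[-206.   -79.9] 0.021146382304054807 [ 0.74111967 -0.59944219  0.59592399]
[-206.   -72.1] 0.02099015180139667 [ 0.73234242 -1.57920063 -0.06262281]
[-206.  -63.] 0.020939296370626012 [ 0.47474873 -0.67479524 -0.49197004]
```

View pics/w4.png

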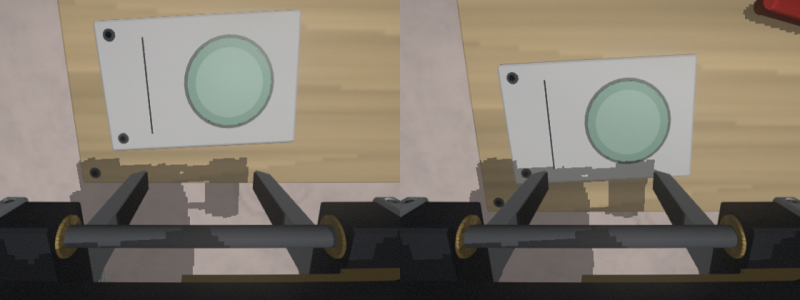

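Left half: before the push. Right half: the fingertips are just at the pad's near edge, with pad corners at (98,65), (295,55) and (289,176) within that half and the blank at (228,120). I'll check whether the pad moved.

Run:
```python
from h import *
import pickle
c=pickle.load(open("w4.pkl","rb"))
g=lambda p,z:toj(at(c,((p[0]+.5)*1.4-.5,(p[1]+.5)*1.4-.5),z))
for p,z in[((98,65),.031),((295,55),.031),((289,176),.031),((228,120),.033),((145,172),.021),((258,172),.021)]: print(p,g(p,z))
cam=c;Rw=Ro.from_euler("xyz",c["rotation"]).as_matrix();rv=cv2.Rodrigues(Rw.T)[0];tv=-Rw.T@c["xyz"]
# projected finger front corners: inner/outer, half width 8 and others
for dx in(-47,47):
  for dy in(0,8,):
    w=J(-206+dx,-63+dy,6);print(dx,dy,(cv2.projectPoints(w[None],rv,tv,np.array(c["mtx"]),np.array(c["dist"]))[0].ravel()/1.4).round(1))
f=c["frame"][200:290,150:450];cv2.imwrite("pics/w4c.png",cv2.resize(f,None,fx=2.6,fy=2.6,interpolation=cv2.INTER_CUBIC))
```

```text
(98, 65) [-291.5   35.2]
(295, 55) [-127.5   42.9]
(289, 176) [-121.4  -63.9]
(228, 120) [-181.5  -10.6]
(145, 172) [-260.9  -63.6]
(258, 172) [-148.4  -63.6]
-47 0 [153.1 171.6]
-47 8 [152.6 164. ]
47 0 [247.6 171.6]
47 8 [248.  163.9]
```

View pics/w4c.png

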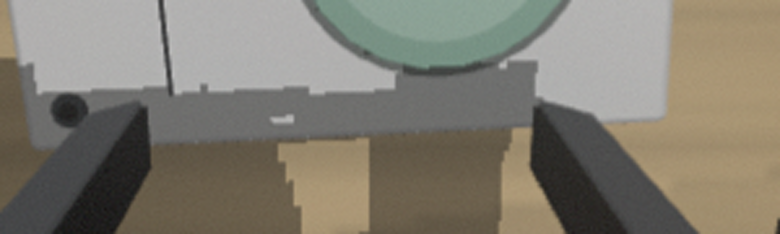

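The tips of the open fingers show above the pad. Their spacing in the picture puts them about 20 mm higher than the TCP, because the TCP is defined for shut fingers. I'll touch off on the bare board to get the real offset.

Run:
```python
from h import *
move_straight(J(-206,-98,8),feed=.15)
move_straight(J(-206,-98,-6),feed=.08)
hold(.2); f0=state()["force"][2]
z=-6
while z>-24:
    z-=1.5; move_straight(J(-206,-98,z),feed=.05); s=state(); f=s["force"][2]-f0
    print(z,round((s["ee_pos"][2]-.015)*1e3,1),round(f,2))
    if abs(f)>4: break
move_straight(J(-206,-98,z+6),feed=.05)
print(state()["t"])
```

```text
-7.5 -7.5 -1.37
-9.0 -9.1 -0.78
-10.5 -10.6 -1.2
-12.0 -12.1 0.27
-13.5 -13.6 -0.29
-15.0 -15.1 0.24
-16.5 -16.6 -0.07
-18.0 -18.1 -0.88
-19.5 -19.6 0.01
-21.0 -21.1 0.15
-22.5 -22.3 3.67
-24.0 -22.6 30.54
13.3917
```

The open tips sit 22.3 mm above the TCP, so I'll use TCP z = -16.5 mm.

Run:
```python
from h import *
import pickle
O=-16.5
move_straight(J(-206,-98,O),feed=.05)
move_straight(J(-206,-63.5,O),feed=.04)
hold(.2)
s=state();print(toj(s["ee_pos"]),s["force"])
c=wrist(); pickle.dump(c,open("w5.pkl","wb")); cv2.imwrite("pics/w5.png",cv2.resize(c["frame"],(800,600),interpolation=cv2.INTER_CUBIC)); print(s["t"])
```

```text
[-206.   -63.5] [ 0.36848791  0.4451628  -0.49404686]
14.8583
```

View pics/w5.png

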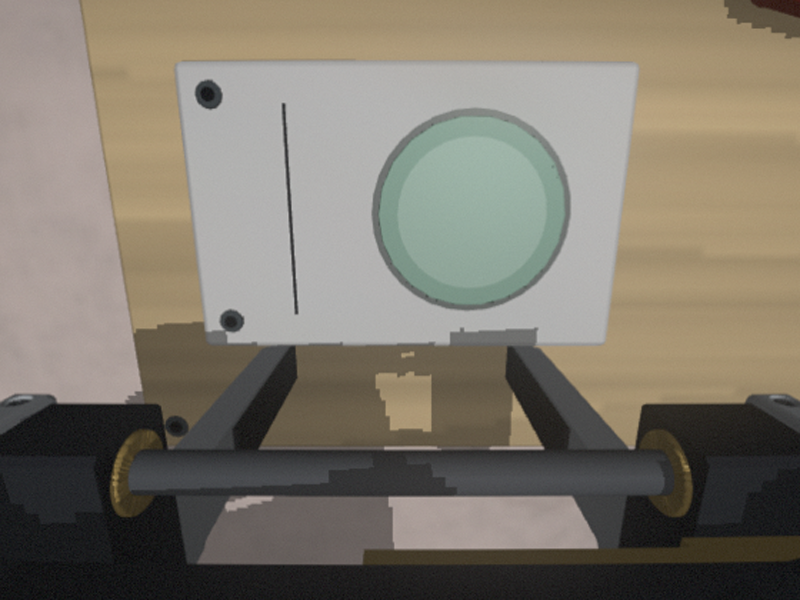

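The pad is now square, with corners at (176,62), (638,66), (606,345) and (205,343).

Run:
```python
from h import *
import pickle
c=pickle.load(open("w5.pkl","rb"))
g=lambda p,z:toj(at(c,((p[0]+.5)*.7-.5,(p[1]+.5)*.7-.5),z))
for p,z in[((176,62),.031),((638,66),.031),((606,345),.031),((205,343),.031),((471,209),.033)]: print(p,g(p,z))
```

```text
(176, 62) [-286.3   55. ]
(638, 66) [-121.2   53.7]
(606, 345) [-120.   -52.3]
(205, 343) [-288.   -51.4]
(471, 209) [-179.3    3.4]
```

Run:
```python
from h import *
import pickle
O=-16.5; AC=[np.pi,0,th+np.pi]
move_straight(J(-206,-75,O),feed=.1)
move_straight(J(-206,-75,20),feed=.15)
move_straight(J(-206,85,20),feed=.25)
move_straight(J(-206,85,O),feed=.1)
move_straight(J(-206,61,O),feed=.04)
move_straight(J(-206,75,O),feed=.1)
move_straight(J(-206,75,30),feed=.15)
move_pose(J(-314,-2,30),AC)
move_straight(J(-314,-2,O),feed=.1)
move_straight(J(-188,-2,O),feed=.06)
print(state()["force"],state()["t"])
move_straight(J(-200,-2,O),feed=.1)
move_straight(J(-200,-2,40),feed=.15)
move_pose(J(-40,-30,150),ALONG)
c=wrist(); pickle.dump(c,open("w6.pkl","wb")); cv2.imwrite("pics/w6.png",cv2.resize(c["frame"],(800,600),interpolation=cv2.INTER_CUBIC)); print(state()["t"])
```

```text
[-0.49531401  1.1455444   0.45752701] 22.4667
24.4583
```

View pics/w6.png

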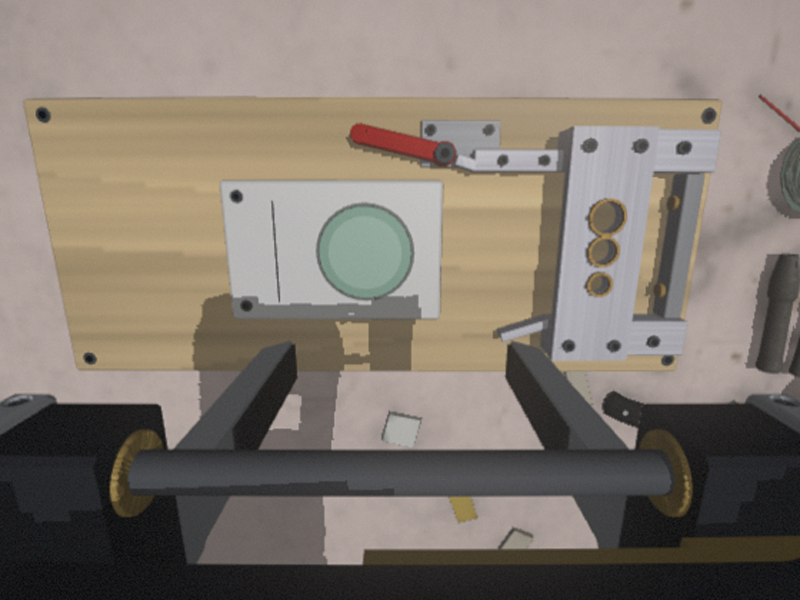

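Pad corners are at (220,182), (442,181), (439,319) and (234,319). The fence's inner top edge is at row 171, and the flare runs from (500,338) to (548,325).

Run:
```python
from h import *
import pickle
c=pickle.load(open("w6.pkl","rb"))
g=lambda p,z:toj(at(c,((p[0]+.5)*.7-.5,(p[1]+.5)*.7-.5),z))
for n,p,z in[("padTL",(220,182),.031),("TR",(442,181),.031),("BR",(439,319),.031),("BL",(234,319),.031),("blank",(365,251),.033),("fence",(480,171),.031),("fence",(560,171),.031),("flare tip in",(500,330),.031),("flare root in",(545,317),.031),("mid collar",(602,250),.051),("piv",(444,153),.037),("tip",(352,133),.032)]: print(n,g(p,z))
```

```text
padTL [-176.5   48.9]
TR [-9.7 49.7]
BR [ -9.3 -58.5]
BL [-176.4  -58.9]
blank [-68.2  -2.8]
fence [18.5 56.9]
fence [78.3 57.2]
flare tip in [ 41.  -67.8]
flare root in [ 77.  -56.6]
mid collar [107.6   1. ]
piv [-9.3 69.2]
tip [-76.1  83.3]
```

Run:
```python
from h import *
O=-16.5; AC=[np.pi,0,th+np.pi]
move_pose(J(-202,-2,40),AC)
move_straight(J(-202,-2,O),feed=.1)
f0=state()["force"]
for x in range(-165,-49,23):
    move_straight(J(x,-2,O),feed=.06); s=state(); f=s["force"]-f0
    print(x,toj(s["ee_pos"]),(f[:2]@R).round(1),f[2].round(1))
    if np.hypot(*f[:2])>15: break
move_straight(J(x-14,-2,O),feed=.1)
move_straight(J(x-14,0,40),feed=.15)
clamp(5); print(state()["opening"],state()["t"])
```

```text
-165 [-164.9   -2. ] [ 0.  -1.5] -0.4
-142 [-141.7   -2. ] [-0.1 -0.4] 0.6
-119 [-118.7   -2. ] [-0.5 -0.5] -0.1
-96 [-95.4  -2.1] [-0.3  0.1] 0.8
-73 [-72.7  -2.1] [-0.1 -0.4] 0.2
-50 [-49.7  -2. ] [ 0.2 -0.4] -0.6
0.0071340198989153685 31.9917
```

Run:
```python
from h import *
import pickle
AC=[np.pi,0,th+np.pi]
move_straight(J(-64,0,6),feed=.12)
hold(.1); f0=state()["force"]; x=-64
move_straight(J(-24,0,6),feed=.06); x=-24
while x<0:
    f=state()["force"]-f0; fx=(f[:2]@R)[0]
    print(x,toj(state()["ee_pos"]),(f[:2]@R).round(1))
    if fx<-8: break
    x+=2; move_straight(J(x,0,6),feed=.05)
move_straight(J(x-14,0,6),feed=.1)
move_straight(J(x-14,0,45),feed=.2)
print(state()["t"])
```

```text
-24 [-24.1  -0. ] [-1.3  0.2]
-22 [-22.1  -0. ] [ 0.4 -1.4]
-20 [-19.9   0. ] [-1.  -0.8]
-18 [-17.9   0. ] [-0.7 -0.6]
-16 [-15.9   0. ] [-0.3  0.1]
-14 [-13.9   0. ] [-0.3 -1.2]
-12 [-11.9   0. ] [-0.4 -1.7]
-10 [-9.9 -0. ] [-1.  -0.7]
-8 [-7.9 -0. ] [-0.2 -0.6]
-6 [-5.9  0. ] [-0.8 -1.4]
-4 [-3.9  0. ] [-1.2 -0.7]
-2 [-1.9 -0. ] [-1.5 -0.8]
36.975
```

The push met no firm stop, so I'll look once at the mouth. This is my last picture.

Run:
```python
from h import *
import pickle
move_pose(J(-10,-40,130),ALONG)
c=wrist(); pickle.dump(c,open("w7.pkl","wb")); cv2.imwrite("pics/w7.png",cv2.resize(c["frame"],(800,600),interpolation=cv2.INTER_CUBIC)); print(state()["t"])
```

```text
38.4167
```

View pics/w7.png

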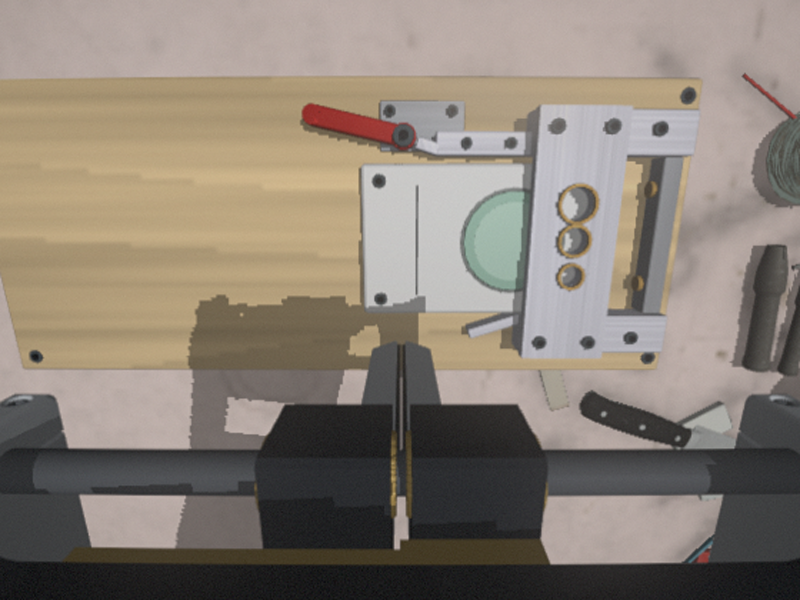

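The tail is still at about x = -40 mm (column 362), and the bar is open at (305,112). The shut fingers slid over the pad, so the 22 mm tip offset applies to shut fingers too. I'll repeat the push at the corrected height.

Run:
```python
from h import *
O=-16.5; AC=[np.pi,0,th+np.pi]
move_pose(J(-64,0,15),AC)
move_straight(J(-64,0,O),feed=.12)
hold(.1); f0=state()["force"]
x=-22; move_straight(J(x,0,O),feed=.06)
while x<2:
    f=state()["force"]-f0; fj=f[:2]@R
    print(x,toj(state()["ee_pos"]),fj.round(1),f[2].round(1))
    if fj[0]<-10: break
    x+=2; move_straight(J(x,0,O),feed=.05)
move_straight(J(x-16,0,O),feed=.1)
move_straight(J(x-16,0,15),feed=.2)
print(state()["t"])
```

```text
-22 [-22.   -0.2] [0.  0.2] -1.3
-20 [-20.1  -0.1] [-0.5 -0.7] 0.5
-18 [-17.9  -0. ] [-0.  -0.9] 0.3
-16 [-15.9  -0. ] [-0.6 -1.1] 0.5
-14 [-13.9  -0. ] [-0.3 -0.4] 0.2
-12 [-11.9   0. ] [-0.4  0.4] 0.7
-10 [-9.9  0. ] [-1.  -0.5] 0.2
-8 [-9.5  0.4] [-15.6   2.5] -0.9
43.4583
```

The pad met the back stop firmly at TCP x = -9.5 mm, as expected. Next I'll swing the stop.

Run:
```python
from h import *
O=-16.5; AC=[np.pi,0,th+np.pi]; r=45
def P(a,e=0):
    d=7+9*abs(np.sin(a))+12.5*abs(np.cos(a))+e
    return -8.5-r*np.cos(a)-d*np.sin(a), 70-r*np.sin(a)+d*np.cos(a)
x,y=P(-.2,9)
move_straight(J(x,y,15),feed=.25)
move_straight(J(x,y,O),feed=.12)
hold(.1); f0=state()["force"]
for a in np.r_[-.2:1.5:9j,1.57]:
    x,y=P(a); move_straight(J(x,y,O),feed=.07)
k=0
while 1:
    f=state()["force"]-f0; fj=f[:2]@R; print(round(x,1),toj(state()["ee_pos"]),fj.round(1))
    if fj[0]<-7 or k>4: break
    k+=1; x+=1.5; move_straight(J(x,y,O),feed=.05)
move_straight(J(x-16,y,O),feed=.1)
move_straight(J(x-16,y,30),feed=.2)
move_pose(J(-10,-40,130),ALONG)
c=wrist(); import pickle; pickle.dump(c,open("w8.pkl","wb")); 
h=c["frame"].astype(int); m=(h[...,2]>120)&(h[...,1]<70)&(h[...,0]<70); m[:,:150]=0
n,l,st,ce=cv2.connectedComponentsWithStats(m.astype(np.uint8)); i=1+st[1:,4].argmax()
v,u=np.where(l==i)
for q in[(u[v.argmin()],v.min()),(u[v.argmax()],v.max()),ce[i]]: print("red",toj(at(c,(float(q[0]),float(q[1])),.032)))
w=(h.min(2)>165); w[:,:]&=1
print(state()["t"],st[i])
```

```text
-24.5 [-25.   25.2] [-4.8  2. ]
-23.0 [-24.7  25.2] [-15.1   0.4]
red [-1.8 66.4]
red [-10.6  -0.1]
red [-8.6 33.2]Traceback (most recent call last):
  File "<stdin>", line 25, in <module>
numpy._core._exceptions._UFuncOutputCastingError: Cannot cast ufunc 'bitwise_and' output from dtype('int64') to dtype('bool') with casting rule 'same_kind'
```

The bar's centroid is at (-8.6, 33) mm, so it is fully across, and it could only close fully with the pad home. The robot is clear, so I'm handing in.

```bash
python3 -c "
from h import *
print(state()['t']); print(close_job())"
```

```text
49.9
the job is handed in; nothing more can be done
None
```

I handed the job in at 49.9 s, with the pad pushed firmly against the back stop and the red stop swung fully across behind its tail; the judge's verdict was not shown.

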